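# Stack the slip trays on their base in order and close with the lid

## Task

Stack the loan-slip trays on the black base one at a time: the blue tray first, the yellow tray on the blue, the red tray on the yellow, and last the white lid on the red, each lined up with the one below and fully seated with its feet inside the rim. Let go of everything, and leave the grey tray, the stapler and the label roll where they are.

Things in the scene. Friction and masses are not known exactly. Their poses are not given: they have to be found in the camera images.
- base: Black base fixed to the desk: a 68 (x) x 108 (y) x 6 mm plate with an upright rim, 60 x 100 mm outside, 50 x 90 mm inside, top at z = 20 mm, floor inside at z = 11 mm. Origin: centre of its underside; y along the length, z up. A seated tray rests on the rim with its feet inside, its origin 13 mm above the base's. The feet have 2 mm of play; their taper guides them in from about 4 mm off.
- blue_tray: Blue slip tray, open on top, white slips inside (to z = 28 mm). 60 (x) x 100 (y) x 46 mm high with its four tapered feet, which are 7 mm high; walls 5 mm, inside 50 x 90 mm. Take it across the 60 mm. Origin: centre of the footprint at the foot tips; y along the length, z up; same either way round. What is seated on it has its origin 39 mm above this one's. About 0.16 kg.
- yellow_tray: Yellow plastic slip tray. Size, shape, origin and axes as the blue tray: 60 (x) x 100 (y) x 46 mm high.
- red_tray: Red plastic slip tray. Size, shape, origin and axes as the blue tray: 60 (x) x 100 (y) x 46 mm high.
- grey_tray: Grey plastic slip tray, not part of the stack: it stays where it is. Size, shape, origin and axes as the blue tray: 60 (x) x 100 (y) x 46 mm high.
- lid: White lid: a 60 (x) x 100 (y) mm plate from z = 7 to 13 mm on the same four tapered feet as the trays, with a black grip bar 14 (x) x 50 (y) mm on its middle, from z = 13 to 37 mm. Take it by the bar, across the 14 mm. Origin: centre of the footprint at the foot tips; y along the length, z up; same either way round. About 0.1 kg.
- stapler: Red and black stapler, 36 x 150 x 52 mm, lying loose at the left; a bystander. Origin: centre of its underside; y along its length.
- label_roll: Roll of pale yellow labels standing on its flat side, 68 mm across, 40 mm high, loose at the front left; a bystander. Origin: centre of its underside.
There are look-alikes about, which are no part of the job. There is more than one size of the yellow_tray; the job needs the larger.

How it is judged (in metres and radians):
On the way, in this order (a step that is already met when the one before it is completed fails the run):
1. the blue tray is seated on the base (horizontal distance between blue_tray and base below 0.006 m and z of blue_tray in the frame of base between 0.01 and 0.016 m and angle between the x axis of blue_tray and the x axis of base, either way round below 0.12 rad and angle between blue_tray's own z axis and vertical below 0.06 rad), for 0.2 s.
2. the yellow tray is seated on the blue tray (horizontal distance between yellow_tray and blue_tray below 0.006 m and z of yellow_tray in the frame of blue_tray between 0.036 and 0.042 m and angle between the x axis of yellow_tray and the x axis of blue_tray, either way round below 0.12 rad and angle between yellow_tray's own z axis and vertical below 0.06 rad), for 0.2 s.
3. the red tray is seated on the yellow tray (horizontal distance between red_tray and yellow_tray below 0.006 m and z of red_tray in the frame of yellow_tray between 0.036 and 0.042 m and angle between the x axis of red_tray and the x axis of yellow_tray, either way round below 0.12 rad and angle between red_tray's own z axis and vertical below 0.06 rad), for 0.2 s.
4. the lid is seated on the red tray (horizontal distance between lid and red_tray below 0.006 m and z of lid in the frame of red_tray between 0.036 and 0.042 m and angle between the x axis of lid and the x axis of red_tray, either way round below 0.12 rad and angle between lid's own z axis and vertical below 0.06 rad), for 0.2 s.
At the end, for the whole second after the job is handed in: From the bottom: base, blue, yellow, red tray, lid; each centred on the one below within 6 mm, turned against it under 0.12 rad (either way round), tilted under 0.06 rad, and seated to within 3 mm in height; all four at rest (all of step 1 and all of step 2 and all of step 3 and all of step 4 and linear speed of each of blue_tray, yellow_tray, red_tray, lid below 0.02 m/s and angular speed of each of blue_tray, yellow_tray, red_tray, lid below 0.1 rad/s); the robot touches nothing.
It fails at once if the grey tray is shifted by more than 20 mm (distance of grey_tray from where it was at the start of the episode above 0.02 m).
It fails at once if the stapler is shifted by more than 20 mm (distance of stapler from where it was at the start of the episode above 0.02 m).
It fails at once if the label roll is shifted by more than 20 mm (distance of label_roll from where it was at the start of the episode above 0.02 m).
It also fails if it takes over 112 s, if anything falls off the work surface, if the arm or the gripper's body presses on something with over 40 N, if the wrist force passes 120 N, or if a joint passes its speed limit or range.

## Robot

A 6-joint arm with a two-finger parallel gripper is mounted at the origin on a cart in front of the work surface, level with it; the furniture and walls round the work are solid. World frame = base frame: x ahead of the robot, y to its left, z up, the work surface at z = 0. Lengths are in m, angles in degrees, forces in N, time in s.
With the tool pointing down it reaches from about 0.375 to 0.9 m from the base axis. Payload 3.1 kg.
Tool frame: the origin (TCP) lies on the centre line of the jaws, within the pads' length; the fingertips stand 17 mm ahead of it and the grasp point (between the pads) lies 2 mm behind it; z points along the fingers, y is the line along which they close (so a half turn about z gives the same grasp; the last joint's range is limited). The gripper opens to 87 mm and grips with 3 to 60 N. Pads are 19 mm wide; open, the fingers measure 117 mm over their backs; the gripper's body (75 mm by 190 mm) begins 51 mm behind the grasp point.
Start: joints at [56.694, 30.224, 82.088, -0, 67.689, -10.227], TCP at [0.245, 0.575, 0.212] pointing down, gripper open.
Joint ranges: [-176.69, 176.69], [-43.24, 126.21], [12.49, 139.97], [-82, 262], [0, 151.66], [-163.58, 163.58]. Speed limits (degrees/s): [159.86, 159.86, 180, 180, 180, 180].

## Interface

Orientations are given as a 3x3 rotation matrix whose columns are the frame's x, y, z axes.
In Python, from rig import bot, imaging, finder gives the robot as it stands. The module is installed in compiled form; this text tells all that it offers.
- The arm moves only by the tool play_rows, never from a script. Its argument "motion" is a list that holds one entry, the list of rows, each a list of 6 numbers: the shift along the tool's x, y, z in normalised numbers (1 is 50 cm), then the turn, a rotation vector about the tool's x, y, z in normalised numbers (1 is 90 degrees). In form: [[[dx, dy, dz, wx, wy, wz], ...]]. A call has 1 to 8 rows; each row is the pose to reach, as a shift and turn from the pose commanded when the call began, along the tool's axes at that moment; what a row does not reach only later rows make up. A row lasts 1/12 s, in which the tool goes at most 41.7 mm and 7.16 degrees, less where a joint would pass 70% of its speed; a pose out of reach is approached as far as the arm can. No shift or turn number may pass 1 either way. A call with a gripper value outside its range is refused whole. "fingers" is the finger opening in m, from 0 to 0.087, set as the call begins (left out, the last holds). The fingers move at their own pace and stop on an object; the grip force is fixed at half the most. Time passes only in rows, so rows that repeat a pose let the fingers close. It gives the time, the measured TCP pose, the force, the opening and the grip force at its end, in the units of the state.
- bot.read_state(): the state, without advancing time (a new reading comes with each control period).
- imaging.capture(name): name is "scene" or "top" or "wrist"; returns a dict with "frame" (400x640x3 uint8, red, green, blue), "camera_matrix" (3x3 intrinsics, pixels), "R" (3x3) and "t" (3): a world point X has camera coordinates R X + t. Camera axes: x right, y down, z forward; pixel columns grow to the right and rows downward; lengths in m; the calibration is good to about 2 mm. A picture is of the moment at which its call begins. There is no depth.
- bot.hand_in(): hands the job in; it is judged then, once.
Trained networks look in the newest picture that a camera, given by its name, has taken for a name from the list of things; names that differ only in an ending like _2 or _b are one class to them, and where a whole thing is asked for, a point or a joint stands for the part that bears it (a point fixed in the world has none). Each returns a list of dicts, best first, with "confidence" (0 to 1); they miss things now and then, are a little off and sometimes report something else, mostly with a low value. They report only what shows in the picture. A call takes as long as a camera call. They do not tell look-alikes from the thing itself.
- finder.recognise(camera, name): "at" ([x, y, z] in m, in world coordinates, good to about 4 mm: the middle of the surface that is visible of it).
- finder.outline_of(camera, name): "pixels" (400x640 bool, what is visible of it).
The state is a dict: "time_s": time; "joint_positions": joint angles; "qvel": joint speeds; "tau": joint torques, N m; "position": TCP position; "tcp_rot": TCP orientation; "force": force on the tool from outside, world axes, zero at the start; "moment": the same for the moment, N m; "opening": opening from 0.0 (shut) to 1.0 (fully open); "grasp_force": force on a finger pad.
Only numpy, scipy, OpenCV 4.12 (cv2) and the standard library are available. Lean on these libraries where they do the work, as an engineer would, in place of code of your own. Each camera call takes 0.05 s, during which the arm holds its last target. There are 200 camera calls.

## Working session

There is one attempt and no reset: what is moved stays moved. The work goes in short steps, Python scripts to look and compute and a tool call to move; the robot and the scene stay as the last step left them, time stands still between calls to the robot, and variables do not carry over. Pictures are saved under pics/ and viewed, at most 14 in all, crops included, and the job is handed in when it is done.

Besides the shell and the picture viewer there is one more tool, called after "Request:" in YAML: its name, and indented under it one key for each argument. play_rows: Moves the arm, as the interface text tells. Its arguments: {"type":"object","properties":{"motion":{"type":"array"},"fingers":{"type":"number"}},"required":["motion"]}

```bash
mkdir -p pics
python3 - <<'E'
from rig import bot, imaging, finder
import cv2,numpy as np
s=bot.read_state();print(s['time_s'],s['position'],s['tcp_rot'],s['opening'])
for c in ['top','scene']:
    d=imaging.capture(c);cv2.imwrite(f'pics/{c}0.png',d['frame'][:,:,::-1])
    print(c,np.array(d['camera_matrix']).tolist(),np.round(d['R'],4).tolist(),np.round(d['t'],4).tolist())
    for n in ['base','blue_tray','yellow_tray','red_tray','grey_tray','lid','stapler','label_roll']:
        print(n,[(np.round(r['at'],3).tolist(),round(r['confidence'],2)) for r in finder.recognise(c,n)])
E
```

```text
0.0 [0.24454522 0.57436026 0.21147169] [[-9.19977223e-01  3.91970048e-01 -1.17935324e-03]
 [ 3.91971636e-01  9.19975555e-01 -1.79312009e-03]
 [ 3.82126783e-04 -2.11190266e-03 -9.99997697e-01]] 1.0027288765443676
top [[362.0984339380511, 0.0, 322.06873200181974], [0.0, 362.0984339380511, 193.18711602655375], [0.0, 0.0, 1.0]] [[0.0162, -0.9998, -0.0132], [-0.9831, -0.0135, -0.1825], [0.1822, 0.016, -0.9831]] [0.2702, 0.4775, 0.9707]
base [([0.522, -0.104, 0.008], 0.65)]
blue_tray [([0.463, 0.439, 0.028], 0.67), ([0.521, -0.11, 0.01], 0.58)]
yellow_tray [([0.516, 0.649, 0.02], 0.97), ([0.419, 0.309, 0.027], 0.93)]
red_tray [([0.628, 0.178, 0.024], 0.75), ([0.57, 0.518, 0.047], 0.55)]
grey_tray [([0.427, 0.137, 0.031], 0.76)]
lid [([0.612, 0.322, 0.015], 0.87)]
stapler [([0.57, 0.514, 0.046], 0.88)]
label_roll [([0.292, 0.383, 0.039], 0.7)]
scene [[518.1203395254375, 0.0, 314.181101802384], [0.0, 518.1203395254375, 199.0102509001606], [0.0, 0.0, 1.0]] [[-0.7165, -0.6976, -0.0036], [-0.4131, 0.4284, -0.8036], [0.5622, -0.5743, -0.5952]] [0.5229, 0.1064, 1.3111]
base [([0.526, -0.101, 0.008], 0.73), ([0.445, 0.444, 0.024], 0.35)]
blue_tray [([0.445, 0.442, 0.025], 0.56), ([0.428, 0.143, 0.028], 0.3)]
yellow_tray [([0.394, 0.328, 0.024], 0.71), ([0.52, 0.653, 0.025], 0.64)]
red_tray []
grey_tray [([0.423, 0.142, 0.028], 0.83)]
lid [([0.607, 0.332, 0.014], 0.57)]
stapler [([0.569, 0.531, 0.028], 0.85)]
label_roll [([0.28, 0.401, 0.039], 0.6)]
```

View pics/top0.png

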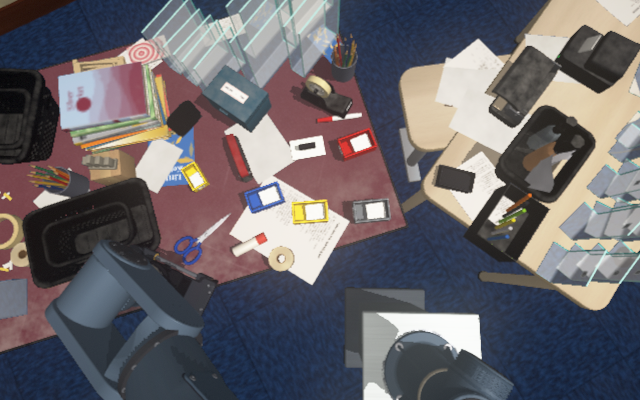

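View pics/scene0.png

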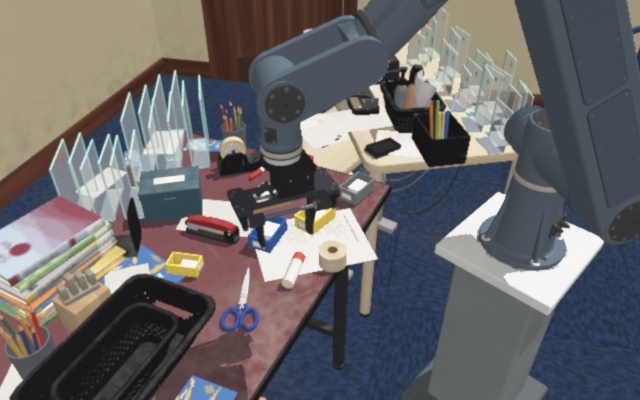

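The top view shows the trays: blue (265,196), large yellow (310,211), red (355,144), grey (370,210), lid (308,147). The small yellow look-alike is at (195,177). The base is on the right-hand desk at (455,178). In the scene view the base is at (383,148). I'll fit poses from the outlines next.

```bash
cat > h.py <<'E'
from rig import bot, imaging, finder
import cv2,numpy as np
from scipy.optimize import minimize
def box(x,y,z0,z1): return [[a,b,c] for a in(-x,x) for b in(-y,y) for c in(z0,z1)]
TR=[box(.03,.05,.005,.046)]
M={'base':[box(.034,.054,0,.006),box(.03,.05,.006,.02)],'lid':[box(.03,.05,.005,.013),box(.007,.025,.013,.037)]}
def parts(n): return [np.array(p) for p in M.get(n,TR)]
def proj(d,X):
    c=X@np.array(d['R']).T+np.array(d['t']); p=c@np.array(d['camera_matrix']).T
    return p[:,:2]/p[:,2:]
def render(d,n,p,z=0,S=4):
    im=np.zeros((400*S,640*S),np.uint8);c,s=np.cos(p[2]),np.sin(p[2])
    for P in parts(n):
        W=P@np.array([[c,s,0],[-s,c,0],[0,0,1]])+[p[0],p[1],z]
        q=(proj(d,W)+.5)*S
        cv2.fillConvexPoly(im,cv2.convexHull((q*16).astype(np.int32)),255,shift=4)
    return cv2.resize(im,(640,400),interpolation=cv2.INTER_AREA)/255.
def fit(d,n,mask,xy,z=0,yaws=np.radians([0,30,60,90,120,150])):
    m=mask.astype(float)
    f=lambda p:np.abs(render(d,n,p,z)-m).sum()/m.sum()
    b=None
    for y in yaws:
        r=minimize(f,[xy[0],xy[1],y],method='Nelder-Mead',options=dict(initial_simplex=[[xy[0]+a,xy[1]+b_,y+c] for a,b_,c in[(0,0,0),(.012,0,0),(0,.012,0),(0,0,.25)]],xatol=2e-4,fatol=1e-4,maxiter=150))
        if b is None or r.fun<b.fun:b=r
    return b.x,b.fun
def look(cam,n,xy,z=0,d=None,**k):
    d=d or imaging.capture(cam)
    for o in finder.outline_of(cam,n):
        m=o['pixels'];v,u=np.nonzero(m)
        if len(v)<50: continue
        g=proj(d,np.array([[xy[0],xy[1],z+.02]]))[0]
        if abs(u.mean()-g[0])>60 and cam!='wrist' or abs(v.mean()-g[1])>60 and cam!='wrist':continue
        x,e=fit(d,n,m,xy,z,**k)
        print(cam,n,'xy',np.round(x[:2],4),'yaw',round(np.degrees(x[2])%180,1),'err',round(e,3),'n',len(v),'conf',round(o['confidence'],2))
E
python3 - <<'E'
from h import *
G={'base':(.522,-.104),'blue_tray':(.455,.44),'yellow_tray':(.41,.315),'red_tray':(.628,.178),'grey_tray':(.427,.137),'lid':(.61,.325)}
for c in ['top','scene']:
    d=imaging.capture(c)
    for n,g in G.items(): look(c,n,g,d=d)
E
```

```text
top base xy [ 0.5273 -0.1133] yaw 167.7 err 0.122 n 804 conf 0.83
top blue_tray xy [0.4614 0.4391] yaw 21.6 err 0.109 n 792 conf 0.55
top yellow_tray xy [0.4225 0.3112] yaw 5.5 err 0.055 n 851 conf 0.6
top red_tray xy [0.6243 0.1788] yaw 21.8 err 0.073 n 806 conf 0.68
top grey_tray xy [0.4278 0.1394] yaw 6.0 err 0.069 n 812 conf 0.82
top lid xy [0.6173 0.3245] yaw 10.9 err 0.068 n 651 conf 0.82
scene base xy [ 0.5289 -0.1099] yaw 169.8 err 0.141 n 476 conf 0.69
scene blue_tray xy [0.4622 0.441 ] yaw 22.4 err 0.436 n 791 conf 0.7
scene yellow_tray xy [0.4231 0.3101] yaw 7.7 err 1.102 n 508 conf 0.73
scene grey_tray xy [0.4273 0.1376] yaw 10.3 err 0.088 n 814 conf 0.91
```

```bash
cat >> h.py <<'E'
def to(x,y,z,yaw):
    s=bot.read_state();R=np.array(s['tcp_rot']);p=np.array(s['position'])
    a=np.radians(yaw);yy=np.array([np.cos(a),np.sin(a),0]);
    if yy@R[:,1]<0: yy=-yy
    zz=np.array([0,0,-1.]);T=np.stack([np.cross(yy,zz),yy,zz],1)
    w=np.degrees(cv2.Rodrigues(R.T@T)[0].ravel());sh=R.T@(np.array([x,y,z])-p)
    print('t',round(s['time_s'],2),'pos',np.round(p,4),'MOVE',np.round(sh,4).tolist(),np.round(w,2).tolist(),'rows',np.linalg.norm(sh)/.0417,abs(w).max()/7.16,'j6',np.round(s['joint_positions'][5],1))
E
python3 -c "
from h import *
to(.4614,.4391,.21,21.6)"
```

```text
t 1.6 pos [0.245  0.575  0.2124] MOVE [-0.2524, -0.0401, 0.0024] [-0.0, 0.0, 45.32] rows 6.128674925780399 6.329543303666806 j6 -10.2
```

The manual's scale: shifts go in shares of 50 cm and turns go in shares of 90 degrees. Converting my numbers, -0.252 m / 0.5 = -0.504, -0.04 m / 0.5 = -0.08, 45.3 degrees / 90 = 0.5033.

Request:
play_rows:
  motion:
    - [[-0.504,-0.08,0.004,0,0,0.5033],[-0.504,-0.08,0.004,0,0,0.5033],[-0.504,-0.08,0.004,0,0,0.5033],[-0.504,-0.08,0.004,0,0,0.5033],[-0.504,-0.08,0.004,0,0,0.5033],[-0.504,-0.08,0.004,0,0,0.5033],[-0.504,-0.08,0.004,0,0,0.5033],[-0.504,-0.08,0.004,0,0,0.5033]]
  fingers: 0.087

```text
time_s: 2.27
position: [0.4642, 0.4374, 0.2103]
tcp_rot: [[-0.363, 0.932, 0.001], [0.932, 0.363, 0.0], [-0.0, 0.001, -1.0]]
force: [-1.1, 1.2, -0.9]
opening: 1.003
grasp_force: 0.0
```

Run:
```python
from h import *
d=imaging.capture('wrist');cv2.imwrite('pics/w1.png',d['frame'][:,:,::-1])
print(np.round(d['R'],3).tolist(),np.round(d['t'],3),-np.array(d['R']).T@d['t'])
look('wrist','blue_tray',(.461,.439),d=d,yaws=[.38])
look('wrist','yellow_tray',(.422,.311),d=d,yaws=[.1])
to(.4614,.4391,.21,21.6)
```

```text
[[0.931, 0.364, 0.001], [0.349, -0.892, 0.287], [0.105, -0.267, -0.958]] [-0.592  0.194  0.457] [0.43501197 0.5106766  0.38245365]
wrist blue_tray xy [0.4622 0.4407] yaw 20.8 err 0.026 n 4737 conf 0.59
wrist yellow_tray xy [0.6407 0.0471] yaw 13.0 err 1.0 n 3440 conf 0.9
wrist yellow_tray xy [0.4238 0.3115] yaw 5.4 err 0.965 n 2166 conf 0.56
t 2.42 pos [0.46   0.4398 0.2103] MOVE [-0.0011, 0.0011, 0.0003] [-0.07, -0.02, 0.12] rows 0.038630107359633806 0.01740225177124694 j6 11.9
```

View pics/w1.png

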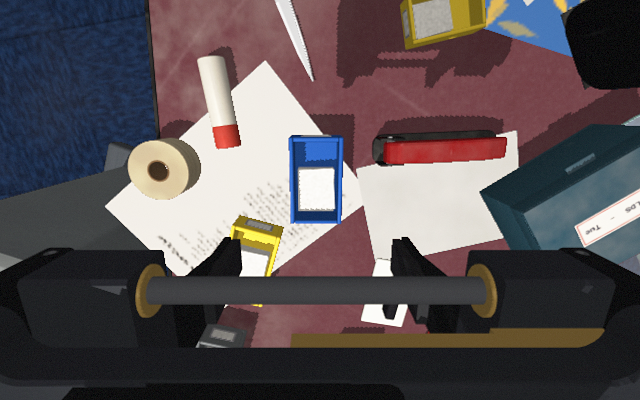

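The wrist picture shows the blue tray centred between the jaws at about (317,180). The fit error is 0.026, so I'll descend and grip.

Converted, 0.182 m / 0.5 = 0.364, 0.0024 m / 0.5 = 0.0048, 0.8 degrees / 90 = 0.0089.

Request:
play_rows:
  motion:
    - [[0,0.0048,0.12,0,0,0.0089],[0,0.0048,0.2,0,0,0.0089],[0,0.0048,0.28,0,0,0.0089],[0,0.0048,0.33,0,0,0.0089],[0,0.0048,0.364,0,0,0.0089],[0,0.0048,0.364,0,0,0.0089],[0,0.0048,0.364,0,0,0.0089],[0,0.0048,0.364,0,0,0.0089]]

```text
time_s: 3.08
position: [0.4637, 0.442, 0.0301]
tcp_rot: [[-0.357, 0.934, 0.003], [0.934, 0.357, 0.002], [0.001, 0.003, -1.0]]
force: [0.2, 0.5, 0.0]
opening: 0.997
grasp_force: 0.0
```

Request:
play_rows:
  motion:
    - [[0,0,0,0,0,0],[0,0,0,0,0,0],[0,0,0,0,0,0],[0,0,0,0,0,0],[0,0,0,0,0,0],[0,0,0,0,0,0],[0,0,0,0,0,0],[0,0,0,0,0,0]]
  fingers: 0.04

```text
time_s: 3.75
position: [0.4635, 0.4403, 0.0291]
tcp_rot: [[-0.355, 0.935, 0.0], [0.935, 0.355, 0.0], [0.0, 0.0, -1.0]]
force: [-1.1, -0.5, 6.1]
opening: 0.684
grasp_force: 30.0
```

Converted, -0.26 m / 0.5 = -0.52, -0.22 m / 0.5 = -0.44.

Request:
play_rows:
  motion:
    - [[0,0,-0.04,0,0,0],[0,0,-0.12,0,0,0],[0,0,-0.2,0,0,0],[0,0,-0.28,0,0,0],[0,0,-0.36,0,0,0],[0,0,-0.44,0,0,0],[0,0,-0.52,0,0,0],[0,0,-0.52,0,0,0]]

```text
time_s: 4.42
position: [0.4673, 0.4431, 0.2977]
tcp_rot: [[-0.356, 0.935, 0.015], [0.935, 0.355, 0.01], [0.004, 0.017, -1.0]]
force: [0.8, 0.8, -1.1]
opening: 0.681
grasp_force: 30.0
```

Run:
```python
from h import *
to(.51,-.19,.29,-12);print(bot.read_state()['opening'])
```

```text
t 4.42 pos [0.4673 0.4431 0.2977] MOVE [-0.6069, -0.1853, 0.0021] [0.89, -0.51, 32.83] rows 15.218061925645735 4.584552436835867 j6 12.7
0.6811850782076366
```

Converted, -0.303 m / 0.5 = -0.606, -0.091 m / 0.5 = -0.182, 16.4 degrees / 90 = 0.1822.

Request:
play_rows:
  motion:
    - [[-0.08,-0.024,0,0,0,0.0222],[-0.16,-0.048,0,0,0,0.0444],[-0.24,-0.072,0,0,0,0.0667],[-0.32,-0.096,0,0,0,0.1],[-0.4,-0.12,0,0,0,0.1333],[-0.48,-0.144,0,0,0,0.1556],[-0.56,-0.168,0,0,0,0.1822],[-0.606,-0.182,0,0,0,0.1822]]

```text
time_s: 5.08
position: [0.4852, 0.121, 0.2872]
tcp_rot: [[-0.074, 0.997, -0.002], [0.997, 0.074, -0.002], [-0.002, -0.002, -1.0]]
force: [0.8, 0.2, -2.2]
opening: 0.68
grasp_force: 30.0
```

Converted, -0.317 m / 0.5 = -0.634, -0.002 m / 0.5 = -0.004, 16.4 degrees / 90 = 0.1822.

Request:
play_rows:
  motion:
    - [[-0.08,0,0,0,0,0.0222],[-0.16,0,0,0,0,0.0444],[-0.24,0,0,0,0,0.0667],[-0.32,-0.002,0,0,0,0.0889],[-0.4,-0.002,0,0,0,0.1111],[-0.48,-0.002,0,0,0,0.1333],[-0.56,-0.004,0,0,0,0.1556],[-0.634,-0.004,0,0,0,0.1822]]

```text
time_s: 5.75
position: [0.5075, -0.1936, 0.2871]
tcp_rot: [[0.21, 0.978, -0.002], [0.978, -0.21, 0.001], [0.0, -0.002, -1.0]]
force: [0.7, 0.4, -1.9]
opening: 0.683
grasp_force: 30.0
```

Request:
play_rows:
  motion:
    - [[0,0,0,0,0,0],[0,0,0,0,0,0],[0,0,0,0,0,0]]

```text
time_s: 6.0
position: [0.5075, -0.1909, 0.2871]
tcp_rot: [[0.208, 0.978, -0.002], [0.978, -0.208, 0.002], [0.002, -0.003, -1.0]]
force: [-0.5, -0.1, -2.4]
opening: 0.684
grasp_force: 30.0
```

Run:
```python
from h import *
d=imaging.capture('wrist');cv2.imwrite('pics/w2.png',d['frame'][:,:,::-1])
look('wrist','base',(.528,-.112),d=d,yaws=[-.2])
to(.528,-.112,.29,-12)
t=np.array(bot.read_state()['position'])
look('wrist','blue_tray',t[:2],z=t[2]-.029,d=d,yaws=[-.2])
```

```text
wrist base xy [ 0.5274 -0.1116] yaw 165.6 err 0.065 n 3623 conf 0.59
t 6.1 pos [ 0.5078 -0.19    0.2877] MOVE [0.0804, 0.0036, -0.0022] [-0.1, -0.06, 0.1] rows 1.9317506684339172 0.014375128133505383 j6 -20.4
wrist blue_tray xy [ 0.5071 -0.1901] yaw 168.7 err 0.247 n 15274 conf 0.63
```

View pics/w2.png

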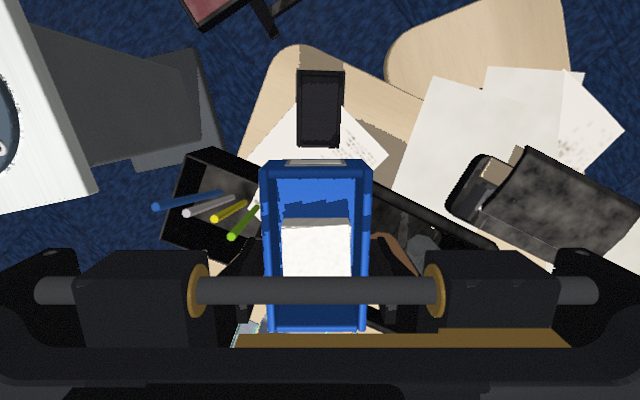

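The base shows as a black block at (322,108), and its fit agrees with the other views. The held tray is centred, so I'll move over the base and lower.

Converted, 0.22 m / 0.5 = 0.44, 0.08 m / 0.5 = 0.16, 1.5 degrees / 90 = 0.0167.

Request:
play_rows:
  motion:
    - [[0.08,0.004,0,0,0,0.0167],[0.1608,0.006,0,0,0,0.0167],[0.1608,0.006,0.08,0,0,0.0167],[0.1608,0.006,0.16,0,0,0.0167],[0.1608,0.006,0.24,0,0,0.0167],[0.1608,0.006,0.32,0,0,0.0167],[0.1608,0.006,0.4,0,0,0.0167],[0.1608,0.006,0.44,0,0,0.0167]]

```text
time_s: 6.82
position: [0.5256, -0.1109, 0.0647]
tcp_rot: [[0.231, 0.973, -0.006], [0.973, -0.231, 0.003], [0.001, -0.006, -1.0]]
force: [-1.0, -0.2, -2.2]
opening: 0.679
grasp_force: 30.0
```

Request:
play_rows:
  motion:
    - [[0,0,0,0,0,0],[0,0,0,0,0,0],[0,0,0,0,0,0]]

```text
time_s: 7.07
position: [0.5295, -0.1133, 0.0699]
tcp_rot: [[0.232, 0.973, 0.003], [0.973, -0.232, -0.001], [-0.001, 0.003, -1.0]]
force: [0.6, -0.6, -1.6]
opening: 0.685
grasp_force: 30.0
```

Run:
```python
from h import *
to(.5274,-.1116,.043,-13.5)
```

```text
t 7.07 pos [ 0.5295 -0.1133  0.0699] MOVE [0.0012, -0.0025, 0.0269] [0.18, 0.03, 0.1] rows 0.6484189094320914 0.02460863080227722 j6 -10.5
```

Converted, 0.028 m / 0.5 = 0.056, -0.001 m / 0.5 = -0.002.

Request:
play_rows:
  motion:
    - [[0.001,-0.002,0.016,0,0,0],[0.001,-0.002,0.032,0,0,0],[0.001,-0.002,0.04,0,0,0],[0.001,-0.002,0.048,0,0,0],[0.001,-0.002,0.054,0,0,0],[0.001,-0.002,0.056,0,0,0],[0.001,-0.002,0.056,0,0,0],[0.001,-0.002,0.056,0,0,0]]

```text
time_s: 7.73
position: [0.5272, -0.1128, 0.042]
tcp_rot: [[0.233, 0.972, 0.0], [0.972, -0.233, -0.0], [-0.0, 0.001, -1.0]]
force: [-2.9, 1.4, 11.0]
opening: 0.683
grasp_force: 30.0
```

Request:
play_rows:
  motion:
    - [[0,0,0,0,0,0],[0,0,0,0,0,0],[0,0,0,0,0,0],[0,0,0,0,0,0],[0,0,0,0,0,0]]
  fingers: 0.087

```text
time_s: 8.15
position: [0.5272, -0.1128, 0.0402]
tcp_rot: [[0.233, 0.972, -0.0], [0.972, -0.233, 0.0], [0.0, -0.0, -1.0]]
force: [0.4, -0.3, 0.7]
opening: 0.956
grasp_force: 0.0
```

Request:
play_rows:
  motion:
    - [[0,0,-0.04,0,0,0],[0,0,-0.12,0,0,0],[0,0,-0.2,0,0,0],[0,0,-0.28,0,0,0],[0,0,-0.36,0,0,0],[0,0,-0.42,0,0,0],[0,0,-0.42,0,0,0],[0,0,-0.42,0,0,0]]

```text
time_s: 8.82
position: [0.5282, -0.1132, 0.2524]
tcp_rot: [[0.233, 0.972, 0.004], [0.972, -0.233, -0.002], [-0.001, 0.005, -1.0]]
force: [-0.4, -0.6, 0.3]
opening: 1.001
grasp_force: 0.0
```

Run:
```python
from h import *
d=imaging.capture('wrist');cv2.imwrite('pics/w3.png',d['frame'][:,:,::-1])
look('wrist','blue_tray',(.5272,-.1128),z=.013,d=d,yaws=[-.23])
look('wrist','base',(.5272,-.1128),d=d,yaws=[-.23])
s=bot.read_state();print(s['opening'],s['joint_positions'])
to(.4238,.3115,.25,6)
```

```text
wrist blue_tray xy [ 0.5267 -0.1116] yaw 167.3 err 0.024 n 4083 conf 0.58
wrist base xy [ 0.5274 -0.1115] yaw 166.6 err 19.838 n 185 conf 0.69
1.0021212857452193 [-2.39575266e+01  2.11155021e+01  9.19714142e+01 -8.59435222e-04
  6.71480573e+01 -1.04771063e+01]
t 8.97 pos [ 0.5259 -0.1122  0.2486] MOVE [0.3882, -0.198, -0.0003] [-0.22, -0.08, -19.48] rows 10.451429391964243 2.720678414480282 j6 -10.5
```

View pics/w3.png

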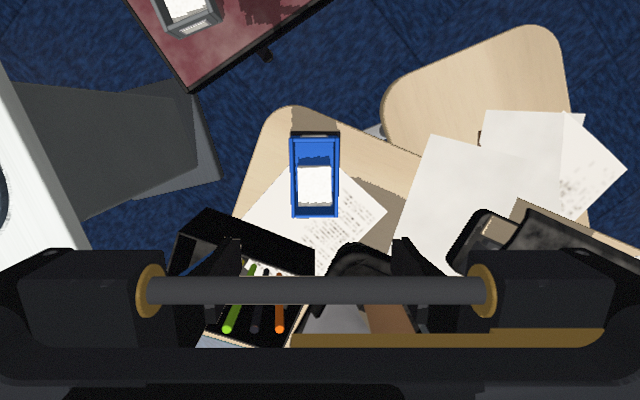

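The blue tray is seated at (315,178), in line with the base. Next, the large yellow tray.

Converted, 0.194 m / 0.5 = 0.388, -0.0995 m / 0.5 = -0.199, -9.75 degrees / 90 = -0.1083.

Request:
play_rows:
  motion:
    - [[0.07,-0.036,0,0,0,-0.0222],[0.142,-0.072,0,0,0,-0.0444],[0.214,-0.11,0,0,0,-0.0667],[0.284,-0.146,0,0,0,-0.0889],[0.356,-0.182,0,0,0,-0.1083],[0.388,-0.199,0,0,0,-0.1083]]

```text
time_s: 9.47
position: [0.4722, 0.1028, 0.2483]
tcp_rot: [[0.062, 0.998, -0.006], [0.998, -0.062, 0.002], [0.001, -0.007, -1.0]]
force: [-0.4, -0.1, 0.1]
opening: 1.0
grasp_force: 0.0
```

Converted, 0.208 m / 0.5 = 0.416, 0.19 m / 0.5 = 0.38, -9.75 degrees / 90 = -0.1083.

Request:
play_rows:
  motion:
    - [[0.078,-0.024,0,0,0,-0.0222],[0.156,-0.048,0,0,0,-0.0444],[0.234,-0.074,0,0,0,-0.0667],[0.312,-0.098,0,0,0,-0.0889],[0.38,-0.12,0,0,0,-0.1083],[0.416,-0.13,0,0,0,-0.1083],[0.416,-0.13,0,0,0,-0.1083],[0.416,-0.13,0,0,0,-0.1083]]

```text
time_s: 10.13
position: [0.4229, 0.3111, 0.2484]
tcp_rot: [[-0.108, 0.994, -0.004], [0.994, 0.108, -0.002], [-0.002, -0.004, -1.0]]
force: [-0.6, -0.2, -0.2]
opening: 1.0
grasp_force: 0.0
```

Run:
```python
from h import *
d=imaging.capture('wrist')
look('wrist','yellow_tray',(.4238,.3115),d=d,yaws=[.1])
to(.4238,.3115,.028,6)
```

```text
wrist yellow_tray xy [0.4228 0.3105] yaw 5.0 err 0.022 n 3880 conf 0.98
t 10.23 pos [0.4238 0.3098 0.2491] MOVE [0.0021, 0.0008, 0.2211] [-0.17, 0.09, -0.01] rows 5.301520457978371 0.02321798670300696 j6 18.0
```

Converted, 0.221 m / 0.5 = 0.442, -0.0005 m / 0.5 = -0.001, 1 degrees / 90 = 0.0111.

Request:
play_rows:
  motion:
    - [[0.001,-0.001,0.08,0,0,0.0111],[0.001,-0.001,0.16,0,0,0.0111],[0.001,-0.001,0.24,0,0,0.0111],[0.001,-0.001,0.32,0,0,0.0111],[0.001,-0.001,0.39,0,0,0.0111],[0.001,-0.001,0.442,0,0,0.0111],[0.001,-0.001,0.442,0,0,0.0111],[0.001,-0.001,0.442,0,0,0.0111]]

```text
time_s: 10.9
position: [0.4233, 0.3096, 0.0283]
tcp_rot: [[-0.085, 0.996, -0.004], [0.996, 0.085, -0.002], [-0.002, -0.004, -1.0]]
force: [1.3, -0.0, -0.5]
opening: 0.998
grasp_force: 0.0
```

Request:
play_rows:
  motion:
    - [[0,0,0,0,0,0],[0,0,0,0,0,0],[0,0,0,0,0,0],[0,0,0,0,0,0],[0,0,0,0,0,0],[0,0,0,0,0,0],[0,0,0,0,0,0],[0,0,0,0,0,0]]
  fingers: 0.04

```text
time_s: 11.57
position: [0.4238, 0.3116, 0.0305]
tcp_rot: [[-0.088, 0.996, 0.001], [0.996, 0.088, 0.0], [0.0, 0.001, -1.0]]
force: [-1.4, -0.6, 8.1]
opening: 0.68
grasp_force: 30.0
```

Converted, -0.2 m / 0.5 = -0.4, -0.18 m / 0.5 = -0.36.

Request:
play_rows:
  motion:
    - [[0,0,-0.04,0,0,0],[0,0,-0.12,0,0,0],[0,0,-0.2,0,0,0],[0,0,-0.28,0,0,0],[0,0,-0.36,0,0,0],[0,0,-0.4,0,0,0],[0,0,-0.4,0,0,0],[0,0,-0.4,0,0,0]]

```text
time_s: 12.23
position: [0.4239, 0.3115, 0.2304]
tcp_rot: [[-0.088, 0.996, 0.002], [0.996, 0.088, 0.001], [0.001, 0.002, -1.0]]
force: [0.2, 0.1, -3.1]
opening: 0.682
grasp_force: 30.0
```

Run:
```python
from h import *
d=imaging.capture('wrist')
p=bot.read_state()['position'];look('wrist','yellow_tray',p[:2],z=p[2]-.029,d=d,yaws=[.09])
to(.5267,-.1116,.23,-12.8)
```

```text
wrist yellow_tray xy [0.4233 0.3105] yaw 5.2 err 0.235 n 14992 conf 0.73
wrist yellow_tray xy [0.5326 0.0638] yaw 90.0 err 1.0 n 3518 conf 0.16
t 12.33 pos [0.4222 0.3107 0.2278] MOVE [-0.4298, 0.067, -0.0019] [-0.2, 0.11, 17.83] rows 10.431904012948417 2.4905584921731263 j6 19.1
```

Converted, -0.215 m / 0.5 = -0.43, 0.0335 m / 0.5 = 0.067, 8.9 degrees / 90 = 0.0989.

Request:
play_rows:
  motion:
    - [[-0.076,0.012,0,0,0,0.0222],[-0.152,0.024,0,0,0,0.0444],[-0.228,0.036,0,0,0,0.0667],[-0.304,0.048,0,0,0,0.0889],[-0.38,0.06,0,0,0,0.0989],[-0.43,0.067,0,0,0,0.0989]]

```text
time_s: 12.83
position: [0.4752, 0.097, 0.2271]
tcp_rot: [[0.07, 0.998, -0.005], [0.998, -0.07, -0.001], [-0.001, -0.005, -1.0]]
force: [0.0, -1.0, -0.9]
opening: 0.683
grasp_force: 30.0
```

Converted, -0.207 m / 0.5 = -0.414, -0.19 m / 0.5 = -0.38, 8.9 degrees / 90 = 0.0989.

Request:
play_rows:
  motion:
    - [[-0.076,0.024,0,0,0,0.0222],[-0.152,0.048,0,0,0,0.0444],[-0.228,0.072,0,0,0,0.0667],[-0.304,0.098,0,0,0,0.0889],[-0.38,0.122,0,0,0,0.0989],[-0.414,0.1328,0,0,0,0.0989],[-0.414,0.1328,0,0,0,0.0989],[-0.414,0.1328,0,0,0,0.0989]]

```text
time_s: 13.5
position: [0.5268, -0.1113, 0.2269]
tcp_rot: [[0.224, 0.975, -0.005], [0.975, -0.224, 0.003], [0.002, -0.006, -1.0]]
force: [0.0, 0.3, -2.0]
opening: 0.68
grasp_force: 30.0
```

Converted, 0.12 m / 0.5 = 0.24, 0.11 m / 0.5 = 0.22.

Request:
play_rows:
  motion:
    - [[0,0,0.06,0,0,0],[0,0,0.12,0,0,0],[0,0,0.18,0,0,0],[0,0,0.22,0,0,0],[0,0,0.24,0,0,0],[0,0,0.24,0,0,0],[0,0,0.24,0,0,0],[0,0,0.24,0,0,0]]

```text
time_s: 14.17
position: [0.5291, -0.1107, 0.1105]
tcp_rot: [[0.22, 0.975, 0.002], [0.975, -0.22, -0.001], [-0.0, 0.002, -1.0]]
force: [-0.2, -0.1, -1.8]
opening: 0.679
grasp_force: 30.0
```

Run:
```python
from h import *
to(.5267,-.1116,.0815,-12.8)
d=imaging.capture('scene');to(.5267,-.1116,.0815,-12.8)
cv2.imwrite('pics/s4.png',cv2.resize(d['frame'][60:210,300:520,::-1],None,fx=3,fy=3))
```

```text
t 14.17 pos [ 0.5291 -0.1107  0.1105] MOVE [-0.0014, -0.0022, 0.029] [0.11, 0.02, 0.07] rows 0.6971760334468279 0.0158531880466629 j6 -10.9
t 14.22 pos [ 0.5293 -0.1109  0.1108] MOVE [-0.0012, -0.0025, 0.0293] [0.16, 0.03, 0.05] rows 0.7056069678945253 0.02266410674749227 j6 -10.9
```

View pics/s4.png

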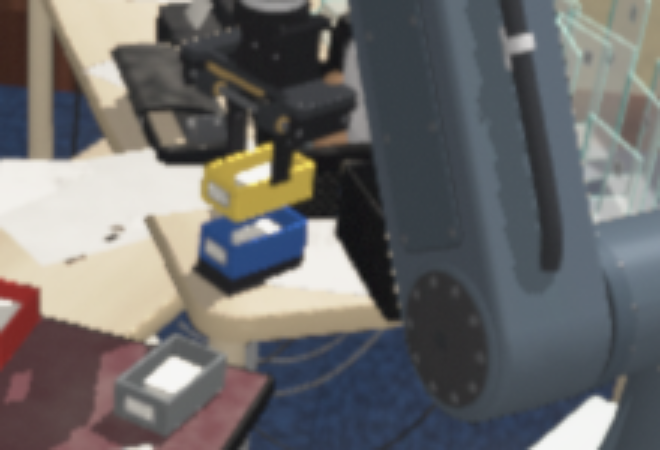

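The yellow tray at (258,180) is held level above the seated blue tray at (252,245). Lower and release.

Converted, 0.03 m / 0.5 = 0.06, 0.02 m / 0.5 = 0.04.

Request:
play_rows:
  motion:
    - [[-0.002,-0.003,0.016,0,0,0],[-0.002,-0.003,0.032,0,0,0],[-0.002,-0.003,0.04,0,0,0],[-0.002,-0.003,0.048,0,0,0],[-0.002,-0.003,0.054,0,0,0],[-0.002,-0.003,0.06,0,0,0],[-0.002,-0.003,0.06,0,0,0],[-0.002,-0.003,0.06,0,0,0]]

```text
time_s: 14.88
position: [0.5262, -0.1115, 0.0823]
tcp_rot: [[0.221, 0.975, -0.0], [0.975, -0.221, -0.0], [-0.0, -0.0, -1.0]]
force: [-4.9, 1.4, 21.2]
opening: 0.679
grasp_force: 30.0
```

Request:
play_rows:
  motion:
    - [[0,0,0,0,0,0],[0,0,0,0,0,0],[0,0,0,0,0,0],[0,0,0,0,0,0],[0,0,0,0,0,0]]
  fingers: 0.087

```text
time_s: 15.3
position: [0.5265, -0.1116, 0.0791]
tcp_rot: [[0.221, 0.975, -0.0], [0.975, -0.221, 0.0], [0.0, -0.0, -1.0]]
force: [0.3, 0.2, -0.6]
opening: 0.96
grasp_force: 0.0
```

Converted, -0.19 m / 0.5 = -0.38, -0.18 m / 0.5 = -0.36.

Request:
play_rows:
  motion:
    - [[0,0,-0.04,0,0,0],[0,0,-0.12,0,0,0],[0,0,-0.2,0,0,0],[0,0,-0.28,0,0,0],[0,0,-0.36,0,0,0],[0,0,-0.38,0,0,0],[0,0,-0.38,0,0,0],[0,0,-0.38,0,0,0]]

```text
time_s: 15.97
position: [0.5261, -0.1114, 0.2689]
tcp_rot: [[0.221, 0.975, -0.0], [0.975, -0.221, 0.0], [0.0, -0.0, -1.0]]
force: [-0.2, 0.5, -0.6]
opening: 0.996
grasp_force: 0.0
```

Run:
```python
from h import *
d=imaging.capture('wrist')
cv2.imwrite('pics/w5.png',d['frame'][:,:,::-1])
look('wrist','yellow_tray',(.527,-.112),z=.052,d=d,yaws=[-.22])
look('wrist','blue_tray',(.527,-.112),z=.013,d=d,yaws=[-.22])
to(.6243,.1788,.25,21.8)
```

```text
wrist yellow_tray xy [ 0.5254 -0.112 ] yaw 167.4 err 0.025 n 4580 conf 0.74
wrist blue_tray xy [ 0.5262 -0.1113] yaw 165.6 err 29.383 n 125 conf 0.54
t 16.12 pos [ 0.525  -0.111   0.2668] MOVE [0.3045, 0.0328, 0.017] [-0.28, -0.15, -34.58] rows 7.35644138837258 4.830091454279002 j6 -11.1
```

View pics/w5.png

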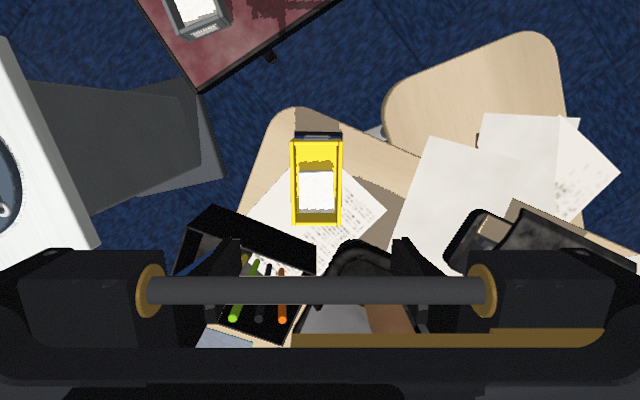

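The yellow tray is seated at (317,182), square on the blue one. Next, the red tray.

Converted, 0.304 m / 0.5 = 0.608, 0.28 m / 0.5 = 0.56, -34.5 degrees / 90 = -0.3833.

Request:
play_rows:
  motion:
    - [[0.08,0.008,0,0,0,-0.0556],[0.16,0.016,0,0,0,-0.1111],[0.24,0.026,0,0,0,-0.1667],[0.32,0.034,0,0,0,-0.2222],[0.4,0.042,0,0,0,-0.2778],[0.48,0.05,0,0,0,-0.3333],[0.56,0.06,0,0,0,-0.3833],[0.608,0.065,0.036,0,0,-0.3833]]

```text
time_s: 16.78
position: [0.6278, 0.182, 0.2522]
tcp_rot: [[-0.375, 0.927, 0.005], [0.927, 0.375, 0.002], [0.0, 0.005, -1.0]]
force: [1.5, -0.2, 0.0]
opening: 1.001
grasp_force: 0.0
```

Request:
play_rows:
  motion:
    - [[0,0,0,0,0,0],[0,0,0,0,0,0],[0,0,0,0,0,0]]

```text
time_s: 17.03
position: [0.6244, 0.1771, 0.2494]
tcp_rot: [[-0.37, 0.929, -0.004], [0.929, 0.37, -0.001], [0.0, -0.004, -1.0]]
force: [-0.0, -0.3, 0.6]
opening: 0.999
grasp_force: 0.0
```

Run:
```python
from h import *
d=imaging.capture('wrist');cv2.imwrite('pics/w6.png',d['frame'][:,:,::-1])
look('wrist','red_tray',(.6243,.1788),d=d,yaws=[.38])
look('wrist','lid',(.6173,.3245),d=d,yaws=[.19])
to(.6243,.1788,.028,21.8)
```

```text
wrist red_tray xy [0.6239 0.1787] yaw 21.9 err 0.027 n 3889 conf 0.85
wrist lid xy [0.6174 0.3235] yaw 10.9 err 0.025 n 4390 conf 0.86
t 17.18 pos [0.6254 0.1762 0.2516] MOVE [0.0029, -0.0, 0.2236] [-0.02, 0.02, -0.19] rows 5.361851503934806 0.026422037048454847 j6 -15.7
```

View pics/w6.png

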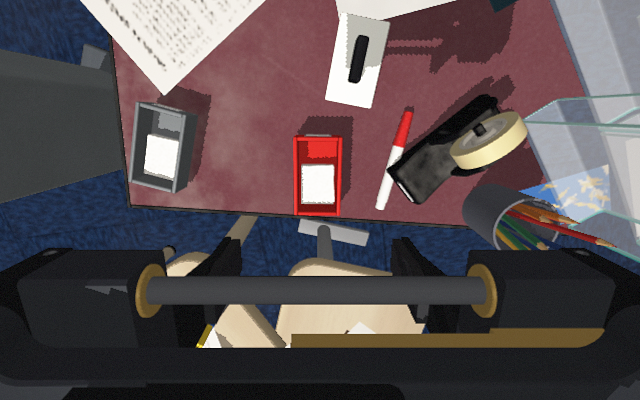

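The red tray is at (317,175) with free room on both sides for the fingers. The marker is about 75 mm away and the dispenser is beyond it.

Converted, 0.2215 m / 0.5 = 0.443, 0.08 m / 0.5 = 0.16.

Request:
play_rows:
  motion:
    - [[0.0036,-0.001,0.08,0,0,0],[0.0036,-0.001,0.16,0,0,0],[0.0036,-0.001,0.24,0,0,0],[0.0036,-0.001,0.32,0,0,0],[0.0036,-0.001,0.39,0,0,0],[0.0036,-0.001,0.443,0,0,0],[0.0036,-0.001,0.443,0,0,0],[0.0036,-0.001,0.443,0,0,0]]

```text
time_s: 17.85
position: [0.6237, 0.178, 0.0293]
tcp_rot: [[-0.369, 0.93, -0.003], [0.93, 0.369, -0.0], [0.001, -0.003, -1.0]]
force: [0.6, -0.4, -0.2]
opening: 0.997
grasp_force: 0.0
```

Request:
play_rows:
  motion:
    - [[0,0,0,0,0,0],[0,0,0,0,0,0],[0,0,0,0,0,0],[0,0,0,0,0,0],[0,0,0,0,0,0],[0,0,0,0,0,0],[0,0,0,0,0,0],[0,0,0,0,0,0]]
  fingers: 0.04

```text
time_s: 18.52
position: [0.6249, 0.1793, 0.0312]
tcp_rot: [[-0.37, 0.929, 0.002], [0.929, 0.37, 0.0], [-0.0, 0.001, -1.0]]
force: [-1.0, -0.3, 5.9]
opening: 0.682
grasp_force: 30.0
```

Converted, -0.2 m / 0.5 = -0.4, -0.18 m / 0.5 = -0.36.

Request:
play_rows:
  motion:
    - [[0,0,-0.04,0,0,0],[0,0,-0.12,0,0,0],[0,0,-0.2,0,0,0],[0,0,-0.28,0,0,0],[0,0,-0.36,0,0,0],[0,0,-0.4,0,0,0],[0,0,-0.4,0,0,0],[0,0,-0.4,0,0,0]]

```text
time_s: 19.18
position: [0.6245, 0.1793, 0.2308]
tcp_rot: [[-0.37, 0.929, 0.002], [0.929, 0.37, 0.0], [-0.001, 0.002, -1.0]]
force: [-0.7, 0.3, -2.2]
opening: 0.679
grasp_force: 30.0
```

Run:
```python
from h import *
d=imaging.capture('wrist')
p=bot.read_state()['position'];look('wrist','red_tray',p[:2],z=p[2]-.029,d=d,yaws=[.38])
to(.5258,-.1116,.23,-12.7)
```

```text
wrist red_tray xy [0.624  0.1787] yaw 21.3 err 0.23 n 14983 conf 0.87
t 19.28 pos [0.6225 0.179  0.2275] MOVE [-0.2342, -0.1975, -0.0019] [-0.28, 0.01, 34.43] rows 7.346083391892522 4.808283723847854 j6 -15.5
```

Converted, -0.2336 m / 0.5 = -0.4672, -0.1985 m / 0.5 = -0.397, 34.4 degrees / 90 = 0.3822.

Request:
play_rows:
  motion:
    - [[-0.058,-0.05,0,0,0,0.0444],[-0.116,-0.1,0,0,0,0.1],[-0.176,-0.15,0,0,0,0.1556],[-0.236,-0.2,0,0,0,0.2111],[-0.294,-0.25,0,0,0,0.2667],[-0.352,-0.3,0,0,0,0.3222],[-0.412,-0.35,0,0,0,0.3822],[-0.4672,-0.397,0,0,0,0.3822]]

```text
time_s: 19.95
position: [0.5239, -0.1124, 0.2272]
tcp_rot: [[0.223, 0.975, -0.005], [0.975, -0.223, 0.002], [0.001, -0.006, -1.0]]
force: [0.3, 0.0, -1.6]
opening: 0.681
grasp_force: 30.0
```

Converted, 0.08 m / 0.5 = 0.16, 0.06 m / 0.5 = 0.12.

Request:
play_rows:
  motion:
    - [[0,0,0,0,0,0],[0,0,0.06,0,0,0],[0,0,0.12,0,0,0],[0,0,0.16,0,0,0],[0,0,0.16,0,0,0],[0,0,0.16,0,0,0],[0,0,0.16,0,0,0],[0,0,0.16,0,0,0]]

```text
time_s: 20.62
position: [0.5274, -0.1114, 0.1509]
tcp_rot: [[0.219, 0.976, 0.002], [0.976, -0.219, -0.001], [-0.0, 0.002, -1.0]]
force: [-0.6, 0.2, -1.4]
opening: 0.68
grasp_force: 30.0
```

Run:
```python
from h import *
to(.5258,-.1116,.1205,-12.7)
imaging.capture('top')
to(.5258,-.1116,.1205,-12.7)
```

```text
t 20.62 pos [ 0.5274 -0.1114  0.1509] MOVE [-0.0005, -0.0015, 0.0304] [0.12, 0.02, 0.05] rows 0.72939073278396 0.01672843150744302 j6 -11.2
t 20.67 pos [ 0.5274 -0.1114  0.1511] MOVE [-0.0005, -0.0016, 0.0306] [0.15, 0.03, 0.05] rows 0.7353540883471382 0.02062806322674019 j6 -11.2
```

Converted, 0.03 m / 0.5 = 0.06, 0.02 m / 0.5 = 0.04.

Request:
play_rows:
  motion:
    - [[-0.001,-0.002,0.016,0,0,0],[-0.001,-0.002,0.032,0,0,0],[-0.001,-0.002,0.04,0,0,0],[-0.001,-0.002,0.048,0,0,0],[-0.001,-0.002,0.054,0,0,0],[-0.001,-0.002,0.06,0,0,0],[-0.001,-0.002,0.06,0,0,0],[-0.001,-0.002,0.06,0,0,0]]

```text
time_s: 21.33
position: [0.5252, -0.1114, 0.1222]
tcp_rot: [[0.219, 0.976, 0.0], [0.976, -0.219, -0.0], [-0.0, 0.0, -1.0]]
force: [-4.6, 1.7, 15.2]
opening: 0.68
grasp_force: 30.0
```

Request:
play_rows:
  motion:
    - [[0,0,0,0,0,0],[0,0,0,0,0,0],[0,0,0,0,0,0],[0,0,0,0,0,0],[0,0,0,0,0,0]]
  fingers: 0.087

```text
time_s: 21.75
position: [0.5253, -0.1116, 0.1196]
tcp_rot: [[0.22, 0.976, -0.0], [0.976, -0.22, 0.0], [0.0, -0.0, -1.0]]
force: [0.7, 1.0, 0.1]
opening: 0.953
grasp_force: 0.0
```

Converted, -0.17 m / 0.5 = -0.34, -0.14 m / 0.5 = -0.28.

Request:
play_rows:
  motion:
    - [[0,0,-0.04,0,0,0],[0,0,-0.12,0,0,0],[0,0,-0.2,0,0,0],[0,0,-0.28,0,0,0],[0,0,-0.34,0,0,0],[0,0,-0.34,0,0,0],[0,0,-0.34,0,0,0],[0,0,-0.34,0,0,0]]

```text
time_s: 22.42
position: [0.5246, -0.1113, 0.2891]
tcp_rot: [[0.219, 0.976, -0.002], [0.976, -0.219, 0.001], [0.0, -0.002, -1.0]]
force: [0.3, 0.2, -0.6]
opening: 0.998
grasp_force: 0.0
```

Run:
```python
from h import *
d=imaging.capture('wrist')
look('wrist','red_tray',(.526,-.1116),z=.091,d=d,yaws=[-.22])
to(.6174,.3235,.22,10.9)
```

```text
wrist red_tray xy [ 0.5243 -0.1117] yaw 167.4 err 0.038 n 4959 conf 0.95
t 22.52 pos [ 0.5241 -0.1111  0.288 ] MOVE [0.4444, -0.0041, 0.0684] [-0.22, -0.09, -23.58] rows 10.78344166167484 3.293662631884318 j6 -11.2
```

Converted, 0.222 m / 0.5 = 0.444, -0.002 m / 0.5 = -0.004, -11.8 degrees / 90 = -0.1311.

Request:
play_rows:
  motion:
    - [[0.08,0,0,0,0,-0.0222],[0.16,-0.002,0,0,0,-0.0444],[0.24,-0.002,0,0,0,-0.0667],[0.32,-0.004,0,0,0,-0.0889],[0.4,-0.004,0,0,0,-0.1111],[0.444,-0.004,0,0,0,-0.1311]]

```text
time_s: 23.02
position: [0.5714, 0.1094, 0.2878]
tcp_rot: [[0.011, 1.0, -0.004], [1.0, -0.011, 0.002], [0.002, -0.004, -1.0]]
force: [0.7, 0.2, -0.2]
opening: 0.998
grasp_force: 0.0
```

Converted, 0.2175 m / 0.5 = 0.435, 0.19 m / 0.5 = 0.38, -11.8 degrees / 90 = -0.1311.

Request:
play_rows:
  motion:
    - [[0.078,0.016,0.02,0,0,-0.0222],[0.156,0.032,0.04,0,0,-0.0444],[0.234,0.048,0.06,0,0,-0.0667],[0.312,0.062,0.08,0,0,-0.0889],[0.38,0.076,0.1,0,0,-0.1111],[0.435,0.087,0.134,0,0,-0.1311],[0.435,0.087,0.134,0,0,-0.1311],[0.435,0.087,0.134,0,0,-0.1311]]

```text
time_s: 23.68
position: [0.6168, 0.3233, 0.2186]
tcp_rot: [[-0.192, 0.981, -0.007], [0.981, 0.192, -0.003], [-0.001, -0.007, -1.0]]
force: [0.6, -0.9, -0.3]
opening: 0.997
grasp_force: 0.0
```

Request:
play_rows:
  motion:
    - [[0,0,0,0,0,0],[0,0,0,0,0,0]]
  fingers: 0.05

```text
time_s: 23.85
position: [0.6189, 0.321, 0.2227]
tcp_rot: [[-0.188, 0.982, -0.001], [0.982, 0.188, -0.001], [-0.001, -0.001, -1.0]]
force: [0.3, 0.2, 0.5]
opening: 0.919
grasp_force: 0.0
```

Run:
```python
from h import *
d=imaging.capture('wrist');cv2.imwrite('pics/w7.png',d['frame'][:,:,::-1])
look('wrist','lid',(.6173,.3235),d=d,yaws=[.19])
to(.6174,.3235,.033,10.9)
```

```text
wrist lid xy [0.6174 0.3242] yaw 10.5 err 0.025 n 3718 conf 0.6
t 23.95 pos [0.6193 0.3209 0.2237] MOVE [0.0029, -0.0016, 0.1907] [0.05, 0.01, -0.09] rows 4.573951191288296 0.012191949414008908 j6 7.4
```

View pics/w7.png

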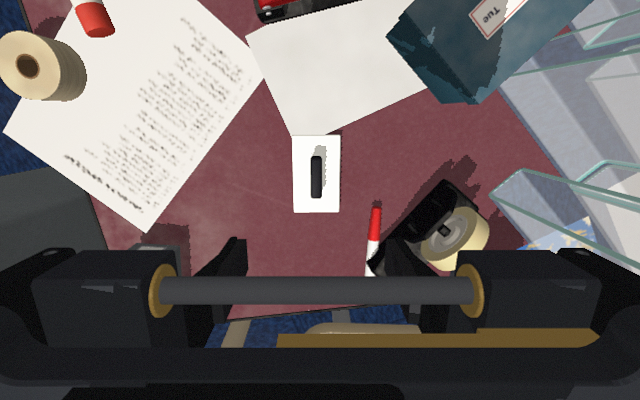

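The lid is at (316,173) with its bar centred at (316,177). The dispenser and glass are more than 95 mm away.

Converted, 0.18 m / 0.5 = 0.36, 0.0025 m / 0.5 = 0.005, 0.3 degrees / 90 = 0.0033.

Request:
play_rows:
  motion:
    - [[0.005,-0.002,0.08,0,0,0.0033],[0.005,-0.002,0.16,0,0,0.0033],[0.005,-0.002,0.24,0,0,0.0033],[0.005,-0.002,0.3,0,0,0.0033],[0.005,-0.002,0.34,0,0,0.0033],[0.005,-0.002,0.36,0,0,0.0033],[0.005,-0.002,0.36,0,0,0.0033],[0.005,-0.002,0.36,0,0,0.0033]]

```text
time_s: 24.62
position: [0.6184, 0.3242, 0.0439]
tcp_rot: [[-0.183, 0.983, 0.001], [0.983, 0.183, 0.0], [0.0, 0.001, -1.0]]
force: [0.8, -0.2, 0.7]
opening: 0.574
grasp_force: 0.0
```

Request:
play_rows:
  motion:
    - [[0,0,0,0,0,0],[0,0,0,0,0,0],[0,0,0,0,0,0]]

```text
time_s: 24.87
position: [0.6187, 0.325, 0.0451]
tcp_rot: [[-0.184, 0.983, 0.003], [0.983, 0.184, 0.001], [0.001, 0.004, -1.0]]
force: [-0.3, 0.4, 0.3]
opening: 0.574
grasp_force: 0.0
```

Run:
```python
from h import *
to(.6174,.324,.034,10.6)
```

```text
t 24.87 pos [0.6187 0.325  0.0451] MOVE [-0.0007, -0.0015, 0.0111] [0.2, -0.03, 0.02] rows 0.2683924252584806 0.02843500439085186 j6 7.9
```

Converted, 0.0105 m / 0.5 = 0.021, -0.001 m / 0.5 = -0.002.

Request:
play_rows:
  motion:
    - [[-0.001,-0.002,0.01,0,0,0],[-0.001,-0.002,0.021,0,0,0],[-0.001,-0.002,0.021,0,0,0],[-0.001,-0.002,0.021,0,0,0]]

```text
time_s: 25.2
position: [0.6159, 0.3237, 0.0317]
tcp_rot: [[-0.184, 0.983, -0.002], [0.983, 0.184, -0.0], [-0.0, -0.002, -1.0]]
force: [0.6, 1.2, -0.1]
opening: 0.574
grasp_force: 0.0
```

Request:
play_rows:
  motion:
    - [[0,0,0,0,0,0],[0,0,0,0,0,0],[0,0,0,0,0,0],[0,0,0,0,0,0],[0,0,0,0,0,0],[0,0,0,0,0,0],[0,0,0,0,0,0],[0,0,0,0,0,0]]
  fingers: 0.0

```text
time_s: 25.87
position: [0.6166, 0.3239, 0.0325]
tcp_rot: [[-0.184, 0.983, 0.0], [0.983, 0.184, 0.0], [0.0, 0.0, -1.0]]
force: [-0.4, -0.0, 0.0]
opening: 0.057
grasp_force: 0.0
```

Converted, -0.23 m / 0.5 = -0.46, -0.22 m / 0.5 = -0.44.

Request:
play_rows:
  motion:
    - [[0,0,-0.04,0,0,0],[0,0,-0.12,0,0,0],[0,0,-0.2,0,0,0],[0,0,-0.28,0,0,0],[0,0,-0.36,0,0,0],[0,0,-0.44,0,0,0],[0,0,-0.46,0,0,0],[0,0,-0.46,0,0,0]]

```text
time_s: 26.53
position: [0.619, 0.3248, 0.2682]
tcp_rot: [[-0.184, 0.983, 0.01], [0.983, 0.184, 0.003], [0.002, 0.011, -1.0]]
force: [0.6, 0.8, -0.3]
opening: 0.009
grasp_force: 0.0
```

Run:
```python
from h import *
d=imaging.capture('wrist')
p=bot.read_state()['position'];look('wrist','lid',p[:2],z=p[2]-.034,d=d,yaws=[.18])
to(.525,-.1116,.263,-12.7)
```

```text
wrist lid xy [0.6088 0.3369] yaw 23.8 err 3.206 n 3013 conf 0.81
t 26.63 pos [0.6159 0.3236 0.2617] MOVE [-0.411, -0.1695, -0.001] [-0.06, 0.03, 23.32] rows 10.662402168250363 3.2575463546835293 j6 7.9
```

Run:
```python
from h import *
d=imaging.capture('wrist');cv2.imwrite('pics/w8.png',d['frame'][:,:,::-1])
look('wrist','lid',(.6174,.324),d=d,yaws=[.18])
```

```text
wrist lid xy [0.6175 0.324 ] yaw 11.1 err 0.031 n 3043 conf 0.83
```

View pics/w8.png

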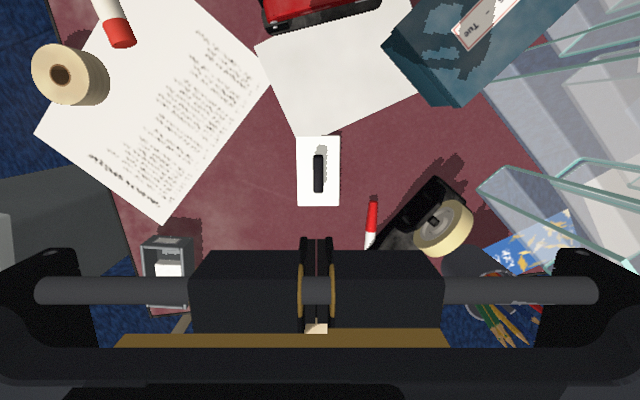

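Run:
```python
from h import *
d=imaging.capture('wrist');s=bot.read_state();R=np.array(s['tcp_rot']);p=np.array(s['position'])
print(p,s['opening'],s['force'])
for k in [-.03,-.01,0,.01,.017]:
    print(k,[proj(d,(p+R@np.array([x,0,k]))[None])[0].round(1).tolist() for x in(-.0095,0,.0095)])
f=d['frame'][220:345,270:370,::-1]
cv2.imwrite('pics/w9.png',cv2.resize(f,None,fx=4,fy=4,interpolation=cv2.INTER_NEAREST))
for n in ['lid']:
  for c in ['scene','top']:
    look(c,n,(.6174,.324),yaws=[.19])
```

```text
[0.61499986 0.32330082 0.25917381] 0.005436814349546407 [-0.56898511  0.9093526  -0.1539185 ]
-0.03 [[316.6, 286.8], [316.7, 270.7], [316.7, 254.1]]
-0.01 [[316.5, 268.4], [316.6, 253.8], [316.6, 238.7]]
0 [[316.5, 260.6], [316.5, 246.6], [316.5, 232.1]]
0.01 [[316.4, 253.5], [316.5, 240.1], [316.5, 226.3]]
0.017 [[316.4, 248.9], [316.4, 235.9], [316.5, 222.5]]
scene lid xy [0.6182 0.3266] yaw 12.7 err 0.069 n 538 conf 0.94
```

View pics/w9.png

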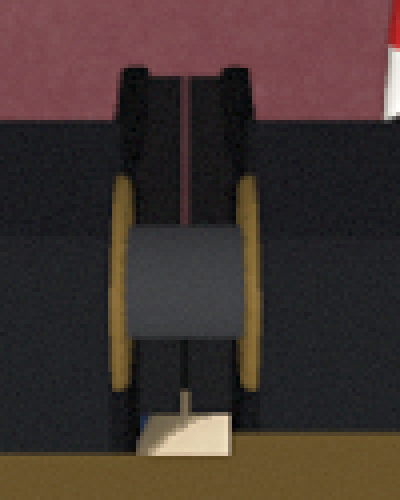

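The lid is untouched at (318,171). The fingers closed above the bar: in the crop the fingertips sit at row 237, against 222 expected. The tips are about 25 mm shorter than stated, which fits the miss, so I'll try again lower and watch the force.

Converted, 0.225 m / 0.5 = 0.45, 0.04 m / 0.5 = 0.08.

Request:
play_rows:
  motion:
    - [[0,0.002,0.08,0,0,0],[0,0.002,0.16,0,0,0],[0,0.002,0.24,0,0,0],[0,0.002,0.32,0,0,0],[0,0.002,0.38,0,0,0],[0,0.002,0.43,0,0,0],[0,0.002,0.45,0,0,0],[0,0.002,0.45,0,0,0]]
  fingers: 0.05

```text
time_s: 27.65
position: [0.6151, 0.3232, 0.0337]
tcp_rot: [[-0.184, 0.983, -0.007], [0.983, 0.184, -0.002], [-0.001, -0.007, -1.0]]
force: [-1.4, -0.4, -0.2]
opening: 0.514
grasp_force: 0.0
```

Converted, 0.021 m / 0.5 = 0.042, 0.019 m / 0.5 = 0.038.

Request:
play_rows:
  motion:
    - [[0,0,0.008,0,0,0],[0,0,0.016,0,0,0],[0,0,0.024,0,0,0],[0,0,0.032,0,0,0],[0,0,0.038,0,0,0],[0,0,0.042,0,0,0],[0,0,0.042,0,0,0],[0,0,0.042,0,0,0]]

```text
time_s: 28.32
position: [0.6175, 0.3241, 0.0165]
tcp_rot: [[-0.184, 0.983, -0.0], [0.983, 0.184, -0.0], [-0.0, -0.0, -1.0]]
force: [0.2, 0.1, 0.2]
opening: 0.576
grasp_force: 0.0
```

Converted, 0.004 m / 0.5 = 0.008, 0.002 m / 0.5 = 0.004.

Request:
play_rows:
  motion:
    - [[0,0,0.004,0,0,0],[0,0,0.008,0,0,0],[0,0,0.008,0,0,0],[0,0,0.008,0,0,0]]

```text
time_s: 28.65
position: [0.6174, 0.324, 0.0122]
tcp_rot: [[-0.184, 0.983, -0.0], [0.983, 0.184, -0.0], [-0.0, -0.0, -1.0]]
force: [0.6, 0.5, -0.0]
opening: 0.569
grasp_force: 0.0
```

Request:
play_rows:
  motion:
    - [[0,0,0,0,0,0],[0,0,0,0,0,0],[0,0,0,0,0,0],[0,0,0,0,0,0],[0,0,0,0,0,0],[0,0,0,0,0,0],[0,0,0,0,0,0],[0,0,0,0,0,0]]
  fingers: 0.0

```text
time_s: 29.32
position: [0.6177, 0.3241, 0.0125]
tcp_rot: [[-0.184, 0.983, 0.0], [0.983, 0.184, 0.0], [0.0, 0.0, -1.0]]
force: [0.9, -0.7, 0.2]
opening: 0.156
grasp_force: 30.0
```

Request:
play_rows:
  motion:
    - [[0,0,-0.04,0,0,0],[0,0,-0.12,0,0,0],[0,0,-0.2,0,0,0],[0,0,-0.28,0,0,0],[0,0,-0.36,0,0,0],[0,0,-0.42,0,0,0],[0,0,-0.42,0,0,0],[0,0,-0.42,0,0,0]]

```text
time_s: 29.98
position: [0.6186, 0.3245, 0.2252]
tcp_rot: [[-0.184, 0.983, 0.005], [0.983, 0.184, 0.002], [0.001, 0.005, -1.0]]
force: [-0.7, -0.3, -1.9]
opening: 0.16
grasp_force: 30.0
```

Run:
```python
from h import *
d=imaging.capture('wrist')
s=bot.read_state();p=s['position'];look('wrist','lid',p[:2],z=p[2]-.0125,d=d,yaws=[.18])
print(s['opening'])
to(.525,-.1116,.222,-12.7)
```

```text
wrist lid xy [0.6181 0.3234] yaw 10.5 err 0.596 n 9278 conf 0.9
0.15088942155482474
t 30.08 pos [0.6161 0.3236 0.2207] MOVE [-0.4109, -0.1698, -0.0004] [-0.2, 0.07, 23.32] rows 10.662107236348126 3.2571620786611772 j6 7.9
```

Converted, -0.2056 m / 0.5 = -0.4112, -0.0855 m / 0.5 = -0.171, 11.65 degrees / 90 = 0.1294.

Request:
play_rows:
  motion:
    - [[-0.068,-0.028,0,0,0,0.0222],[-0.136,-0.056,0,0,0,0.0444],[-0.206,-0.086,0,0,0,0.0667],[-0.274,-0.114,0,0,0,0.0889],[-0.344,-0.142,0,0,0,0.1111],[-0.4112,-0.171,0,0,0,0.1294]]

```text
time_s: 30.58
position: [0.569, 0.1046, 0.2196]
tcp_rot: [[0.019, 1.0, -0.006], [1.0, -0.019, -0.0], [-0.0, -0.006, -1.0]]
force: [1.0, -0.6, -1.7]
opening: 0.158
grasp_force: 30.0
```

Converted, -0.2187 m / 0.5 = -0.4374, -0.182 m / 0.5 = -0.364, 11.65 degrees / 90 = 0.1294.

Request:
play_rows:
  motion:
    - [[-0.072,-0.014,0,0,0,0.0222],[-0.146,-0.028,0,0,0,0.0444],[-0.218,-0.042,0,0,0,0.0667],[-0.29,-0.056,0,0,0,0.0889],[-0.364,-0.07,0,0,0,0.1111],[-0.4374,-0.0844,0,0,0,0.1294],[-0.4374,-0.0844,0,0,0,0.1294],[-0.4374,-0.0844,0,0,0,0.1294]]

```text
time_s: 31.25
position: [0.5235, -0.1131, 0.2202]
tcp_rot: [[0.224, 0.975, -0.005], [0.975, -0.224, 0.002], [0.001, -0.005, -1.0]]
force: [-0.3, 0.9, -1.2]
opening: 0.158
grasp_force: 30.0
```

Converted, 0.05 m / 0.5 = 0.1, 0.04 m / 0.5 = 0.08.

Request:
play_rows:
  motion:
    - [[0,0,0.04,0,0,0],[0,0,0.08,0,0,0],[0,0,0.1,0,0,0],[0,0,0.1,0,0,0],[0,0,0.1,0,0,0],[0,0,0.1,0,0,0],[0,0,0.1,0,0,0],[0,0,0.1,0,0,0]]

```text
time_s: 31.92
position: [0.526, -0.1117, 0.1734]
tcp_rot: [[0.219, 0.976, 0.002], [0.976, -0.219, -0.001], [-0.0, 0.002, -1.0]]
force: [-0.5, -0.1, -0.8]
opening: 0.165
grasp_force: 30.0
```

Run:
```python
from h import *
to(.525,-.1116,.1425,-12.7)
d=imaging.capture('scene');to(.525,-.1116,.1425,-12.7)
cv2.imwrite('pics/s10.png',cv2.resize(d['frame'][60:190,320:480,::-1],None,fx=4,fy=4))
```

```text
t 31.92 pos [ 0.526  -0.1117  0.1734] MOVE [-0.0001, -0.001, 0.0309] [0.12, 0.02, 0.05] rows 0.7414752480843122 0.016207000569263986 j6 -11.3
t 31.97 pos [ 0.5259 -0.1118  0.1733] MOVE [-0.0, -0.0009, 0.0308] [0.11, 0.02, 0.04] rows 0.7398126231023192 0.014759760359178777 j6 -11.3
```

View pics/s10.png

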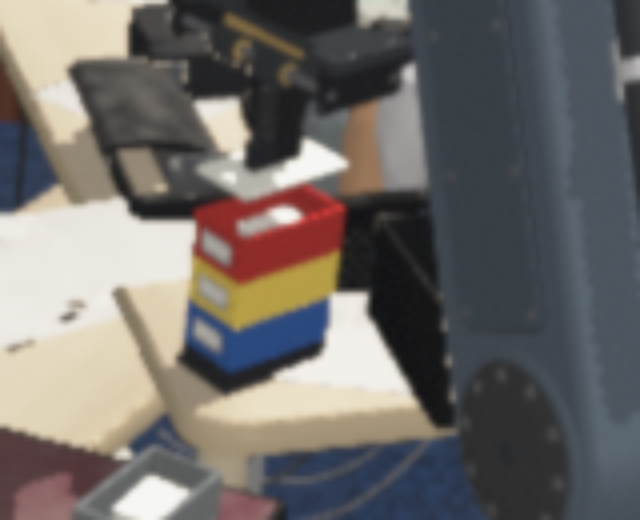

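The blue, yellow and red trays are stacked square at (265,280), and the lid is held level above them at (275,168). Lowering the lid.

Converted, 0.031 m / 0.5 = 0.062, 0.02 m / 0.5 = 0.04.

Request:
play_rows:
  motion:
    - [[0,-0.0014,0.016,0,0,0],[0,-0.0014,0.032,0,0,0],[0,-0.0014,0.04,0,0,0],[0,-0.0014,0.048,0,0,0],[0,-0.0014,0.054,0,0,0],[0,-0.0014,0.06,0,0,0],[0,-0.0014,0.062,0,0,0],[0,-0.0014,0.062,0,0,0]]

```text
time_s: 32.63
position: [0.5245, -0.1116, 0.1424]
tcp_rot: [[0.219, 0.976, -0.0], [0.976, -0.219, -0.0], [-0.0, -0.0, -1.0]]
force: [-1.5, 0.8, 6.6]
opening: 0.156
grasp_force: 30.0
```

Request:
play_rows:
  motion:
    - [[0,0,0,0,0,0],[0,0,0,0,0,0],[0,0,0,0,0,0],[0,0,0,0,0,0],[0,0,0,0,0,0],[0,0,0,0,0,0]]
  fingers: 0.06

```text
time_s: 33.13
position: [0.5246, -0.1115, 0.1413]
tcp_rot: [[0.22, 0.976, -0.0], [0.976, -0.22, 0.0], [0.0, -0.0, -1.0]]
force: [-0.6, -0.3, -0.4]
opening: 0.526
grasp_force: 0.0
```

Converted, -0.15 m / 0.5 = -0.3, -0.14 m / 0.5 = -0.28.

Request:
play_rows:
  motion:
    - [[0,0,-0.04,0,0,0],[0,0,-0.12,0,0,0],[0,0,-0.2,0,0,0],[0,0,-0.28,0,0,0],[0,0,-0.3,0,0,0],[0,0,-0.3,0,0,0],[0,0,-0.3,0,0,0],[0,0,-0.3,0,0,0]]

```text
time_s: 33.8
position: [0.5232, -0.111, 0.2895]
tcp_rot: [[0.22, 0.976, -0.004], [0.976, -0.22, 0.002], [0.001, -0.004, -1.0]]
force: [-0.5, 0.7, -1.0]
opening: 0.693
grasp_force: 0.0
```

Run:
```python
from h import *
d=imaging.capture('wrist');look('wrist','lid',(.5245,-.1116),z=.130,d=d,yaws=[-.22])
d2=imaging.capture('scene')
a=cv2.resize(d['frame'][60:260,220:420,::-1],(400,400));b=cv2.resize(d2['frame'][70:190,330:450,::-1],(400,400))
cv2.imwrite('pics/f11.png',np.hstack([a,b]))
```

```text
wrist lid xy [ 0.5237 -0.1117] yaw 167.4 err 0.044 n 4939 conf 0.67
```

View pics/f11.png

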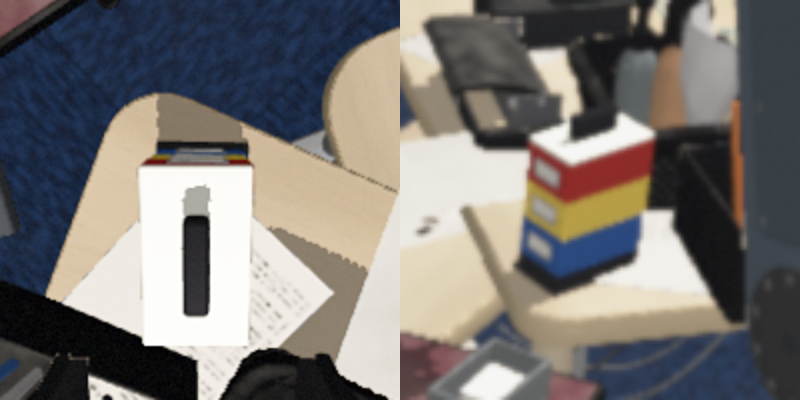

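The lid is seated flat and square on the stack: (195,255) in the left half and (590,140) in the right. The gripper is clear, so I'm handing in.

```bash
python3 -c "
from rig import bot
print(bot.hand_in())"
```

```text
the job is handed in; nothing more can be done
None
```

The blue, yellow and red trays and the white lid are stacked and seated on the black base, the gripper is clear, and the job was handed in at about 34 s; no verdict came back.

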